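# Set the battery tester to the yellow range and start the test

### The job

With your fingertips, push the orange tab on the battery tester's range selector round until the selector points squarely at the yellow mark, and only then press the green start button fully down and let it come back up. Only push and press: the battery pack in its dock, the jar, the spray can and the screwdriver stay where they are.

Things in the scene. Friction and masses are not known exactly. Their poses are not given: they have to be found in the camera images.
- tester: Grey battery tester, a fixed box 260 x 400 x 60 mm (x, y, z of its own frame) standing on the bench; origin at the centre of its underside, z up, x away from the operator. Its flat top is 60 mm above the bench. It carries the selector on its left half, the dock with the battery pack on its right half (black rails 16 mm high) and the start button between them towards the operator.
- selector (a joint): Selector angle about its vertical axis, rad, growing anticlockwise seen from above; at 0 the tab points along the tester's +x, where a small white dot marks the rest position. Stops at +-1.65. No spring: stiff friction (about 1.2 N at the tab) keeps it where it is left. It starts within 0.2 of 0.
- selector_axis (a point): Point on the selector's axis at the upper face of its aluminium disc (110 mm across, upper face 76 mm above the bench); 10 mm along x and 80 mm along y from the tester's origin. A dark hub 28 mm across stands 8 mm higher at the centre.
- selector_tab (a point): Top centre of the orange tab, an upright fin on the disc's rim: 10 mm thick along the turning direction, 26 mm long radially (37 to 63 mm from the axis), standing 30 mm above the disc (top 106 mm above the bench). Its two broad flat sides are for pushing.
- selector_pointer (a point): Where the selector points: on the tab's radius, 84 mm from the axis, as far out as the centres of the marks and 62 mm above the bench (the orange nose under the tab ends 12 mm short of it). Its x axis points radially outwards.
- mark_yellow: Yellow round mark, 23 mm across and flat, printed on the tester's top on a circle of 84 mm radius about the selector's axis, origin at its centre. The yellow, blue, red and green marks lie at selector angles -1.396, -0.698, 0.698 and 1.396; which is where varies.
- mark_blue: Blue round mark, like the yellow one.
- mark_green: Green round mark, like the yellow one.
- mark_red: Red round mark, like the yellow one.
- start_top (a point): Centre of the green button's upper face, 82 mm above the bench when up (its black collar, 46 mm across, is 72 mm high). The button is 30 mm across and stands 70 mm towards the operator (-x) and 15 mm to the right (-y) of the tester's origin, on a white disc.
- start (a joint): How far the start button is pressed, m: 0 up, 0.006 fully down. A spring lifts it again; fully down takes about 5 N.
- pack: Loose black and yellow tool battery pack, 120 x 74 x 69 mm, 0.6 kg, standing in the dock on the tester, its top 129 mm above the bench; origin at the centre of its underside.
- jar: Loose small white jar with a blue cap, 42 mm across and 50 mm tall, standing on the tester's top at its near left corner; origin at the centre of its underside.
- can: Loose red spray can, 64 mm across and 160 mm tall, on the bench to the left of the tester; origin at the centre of its underside.
- screwdriver: Loose yellow-handled screwdriver, 200 mm long, lying on the bench to the right of the tester along its own x.
There are look-alikes about, which are no part of the job. Several things look just like the can: the one meant starts farthest to the robot's left. There is more than one size of the jar; the job needs the smaller.

How it is judged:
On the way, in this order (a step that is already met when the one before it is completed fails the run):
1. the selector points at the yellow mark, at rest (horizontal distance between selector_pointer and mark_yellow below 0.01 m and velocity of joint selector between -0.3 and 0.3 rad/s), for 0.3 s.
2. the start button is pressed fully down (horizontal distance between selector_pointer and mark_yellow below 0.01 m and value of joint start above 0.005 m), for 0.05 s.
At the end, for the whole second after the job is handed in: Selector pointing within 10 mm (7 degrees) of the yellow mark's centre; start button pressed at least 5 of its 6 mm after that and now up again (within 1.5 mm); pack, jar, can and screwdriver at rest within 12, 15, 20 and 20 mm of where they began (horizontal distance between selector_pointer and mark_yellow below 0.01 m and value of joint start below 0.0015 m and not (distance of pack from where it was at the start of the episode above 0.012 m) and not (distance of jar from where it was at the start of the episode above 0.015 m) and not (distance of can from where it was at the start of the episode above 0.02 m) and not (distance of screwdriver from where it was at the start of the episode above 0.02 m) and linear speed of each of pack, jar, can below 0.02 m/s); the robot touches nothing.
It fails at once if the start button is pressed (beyond 3 mm) while the selector is more than 12 mm off the yellow mark (value of joint start above 0.003 m and horizontal distance between selector_pointer and mark_yellow above 0.012 m).
It fails at once if the battery pack is lifted or shifted more than 12 mm (distance of pack from where it was at the start of the episode above 0.012 m).
It fails at once if the jar is lifted or shifted more than 15 mm (distance of jar from where it was at the start of the episode above 0.015 m).
It fails at once if the can or the screwdriver is lifted or shifted more than 20 mm (distance of any of can, screwdriver from where it was at the start of the episode above 0.02 m).
It also fails if it takes over 48 s, if anything falls off the work surface, if the arm or the gripper's body presses on something with over 40 N, if the wrist force passes 120 N, or if a joint passes its speed limit or range.

### The arm

A 6-joint arm with a two-finger parallel gripper is mounted at the origin on the work surface. World frame = base frame: x ahead of the robot, y to its left, z up, the work surface at z = 0. Lengths are in m, angles in rad, forces in N, time in s.
With the tool pointing down it reaches from about 0.35 to 0.775 m from the base axis. Payload 7.3 kg.
Tool frame: the origin (TCP) lies at the very end of the fingers, on their centre line; the grasp point (between the pads) lies 19 mm behind it (robot.pinch_z is the distance from the TCP to the grasp point, in m); z points along the fingers, y is the line along which they close (so a half turn about z gives the same grasp; the last joint's range is limited). The gripper opens to 92 mm and grips with 3 to 60 N. Pads are 19 mm wide; open, the fingers measure 130 mm over their backs; the gripper's body (75 mm by 190 mm) begins 47 mm behind the grasp point.
Start: joints at [1.117, 0.342, 1.524, -0, 1.275, -0.146], TCP at [0.159, 0.5, 0.227] pointing down, gripper open.
Joint ranges: [-2.53, 2.53], [-0.77, 2.02], [0.04, 2.7], [-1, 4.14], [0.28, 2.66], [-3.11, 3.11]. Speed limits (rad/s): [2.57, 2.57, 3.14, 3.14, 3.14, 3.14].

### API

Orientations are given as [roll, pitch, yaw] about the fixed x, y, z axes, in that order (R = Rz(yaw) Ry(pitch) Rx(roll)).
In Python, from cell import robot gives the robot as it stands.
- The arm moves only by the tool move_arm, never from a script. Its argument "motion" is a list of rows, each a list of 6 numbers: the shift along the tool's x, y, z in units of 0.1 m (1.0 is 0.1 m), then the turn, a rotation vector about the tool's x, y, z in units of pi rad (1.0 is pi rad). In form: [[dx, dy, dz, rx, ry, rz], ...]. A call has 1 to 12 rows; each row is the pose to reach, as a shift and turn from the pose commanded when the call began, along the tool's axes at that moment, turning the shorter way round; what a row does not reach only later rows make up. A row lasts 1/8 s, in which the tool goes at most 62.5 mm and 10.7 degrees, less where a joint would pass 70% of its speed; a pose out of reach is approached as far as the arm can. A call with a number of a shift or a turn outside -1 to 1 is refused whole. A call with a gripper value outside its range is refused whole. "fingers" is the opening, from -1 (shut) to 1 (fully open), set as the call begins (left out, the last holds). The fingers move at their own pace and stop on an object; "newtons" is the grip in N (left out, the last holds). Time passes only in rows, so rows that repeat a pose let the fingers close. It gives the time, the measured TCP pose, the force, the opening and the grip force at its end, in the units of the state.
- robot.observe(): the state, without advancing time (a new reading comes with each control period).
- robot.read_camera(name): name is "scene" or "top" or "wrist"; returns a dict with "image" (384x512x3 uint8, red, green, blue), "range_z" (384x512 float32, m along the optical axis (not along the pixel's ray), 0 where there is no reading), "vfov" (degrees; the focal length in pixels is half the picture's height over the tangent of half this angle, whatever the lens; pixels are square), "cx", "cy" (the principal point, pixels), "extrinsics" (4x4, takes a point from camera to world coordinates); the wrist camera has in their place "hand_eye" (4x4, takes a point from camera to tool coordinates, whose origin is the TCP and whose axes are the flange's). Camera axes: x right, y up, looking along -z (the intrinsics and any distortion apply to the point x, -y, -z); pixel columns grow to the right and rows downward; lengths in m; the calibration is good to about 2 mm. A picture is of the moment at which its call begins: read the wrist's pose just before it.
- robot.hand_in(): hands the job in; it is judged then, once.
The state is a dict: "time": time; "qpos": joint angles; "qvel": joint speeds; "joint_efforts": joint torques, N m; "tool_pos": TCP position; "tool_rot": TCP orientation; "contact_force": force on the tool from outside, world axes, zero at the start; "torque": the same for the moment, N m; "opening": finger opening in m; "grip_force": force on a finger pad.
Only numpy, scipy, OpenCV 4.12 (cv2) and the standard library are available. Lean on these libraries where they do the work, as an engineer would, in place of code of your own. Each camera call takes 0.05 s, during which the arm holds its last target. There are 200 camera calls.

## Working session

There is one attempt and no reset: what is moved stays moved. The work goes in short steps, Python scripts to look and compute and a tool call to move; the robot and the scene stay as the last step left them, time stands still between calls to the robot, and variables do not carry over. Pictures are saved under pics/ and viewed, at most 10 in all, crops included, and the job is handed in when it is done.

Besides the shell and the picture viewer there is one more tool, called after "Emit:" as name(argument=value, ...), one argument or row to a line, values as JSON. move_arm: Moves the arm, as the interface text tells. Shifts and turns lie within -1 to 1; 1 stands for 0.1 m of shift or pi rad of turn. Its arguments: {"type":"object","properties":{"motion":{"type":"array"},"fingers":{"type":"number"},"newtons":{"type":"number"}},"required":["motion"]}

```bash
mkdir -p pics
cat > h.py <<'E'
import numpy as np,cv2
from cell import robot
from scipy.spatial.transform import Rotation as R
def cam(n):
    s=robot.observe();c=robot.read_camera(n)
    if 'extrinsics' in c: T=np.array(c['extrinsics'])
    else:
        W=np.eye(4);W[:3,:3]=R.from_euler('xyz',s['tool_rot']).as_matrix();W[:3,3]=s['tool_pos'];T=W@np.array(c['hand_eye'])
    return c,T
def ray(c,T,u,v):
    f=192/np.tan(np.radians(c['vfov'])/2)
    d=T[:3,:3]@np.array([(u-c['cx'])/f,-(v-c['cy'])/f,-1]);return T[:3,3],d
def atz(c,T,u,v,z):
    o,d=ray(c,T,u,v);return o+d*(z-o[2])/d[2]
def save(c,name,crop=None,k=1.5):
    im=c['image'][...,::-1]
    if crop: a,b,x,y=crop;im=im[b:y,a:x]
    cv2.imwrite('pics/'+name,cv2.resize(im,None,fx=k,fy=k,interpolation=cv2.INTER_CUBIC))
E
python3 - <<'E'
from h import *
import pickle
c,T=cam('top');save(c,'top.png');pickle.dump((c,T),open('top.pkl','wb'));print({k:c[k] for k in c if k not in('image','range_z')})
c,T=cam('scene');save(c,'scene.png');print(robot.observe())
E
```

```text
{'vfov': 49.24328742270262, 'cx': 251.1887229389246, 'cy': 188.58183701701387, 'extrinsics': array([[-0.01456288,  0.98079448, -0.19449962,  0.22616326],
       [-0.99987357, -0.01552652, -0.00343083, -0.03308076],
       [-0.00638485,  0.19442507,  0.98089659,  1.40001736],
       [ 0.        ,  0.        ,  0.        ,  1.        ]])}
{'time': 0.1, 'qpos': array([ 1.11699811e+00,  3.42636625e-01,  1.52492162e+00, -2.72603992e-05,
        1.27537230e+00, -1.46010751e-01]), 'qvel': array([-0.00036923, -0.00107658, -0.00232445,  0.00040976,  0.00034918,
        0.00042486]), 'joint_efforts': array([ 1.02261279e-04, -4.32009816e+01, -2.44693190e+01,  7.17887236e-02,
        5.27195900e-02, -2.28596576e-05]), 'tool_pos': array([0.15888357, 0.50000729, 0.22612293]), 'tool_rot': array([-3.14026521e+00, -1.68861568e-04,  2.83381303e+00]), 'contact_force': array([-0.46111296, -0.25238516, -0.44810015]), 'torque': array([-0.04667631,  0.01147455, -0.01634936]), 'grip_force': 0.0, 'opening': 0.09208391865601047}
```

View pics/top.png

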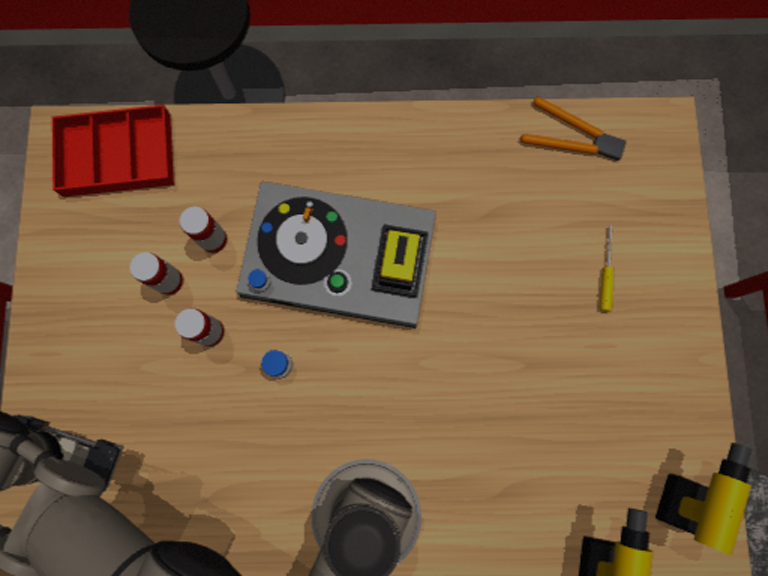

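View pics/scene.png

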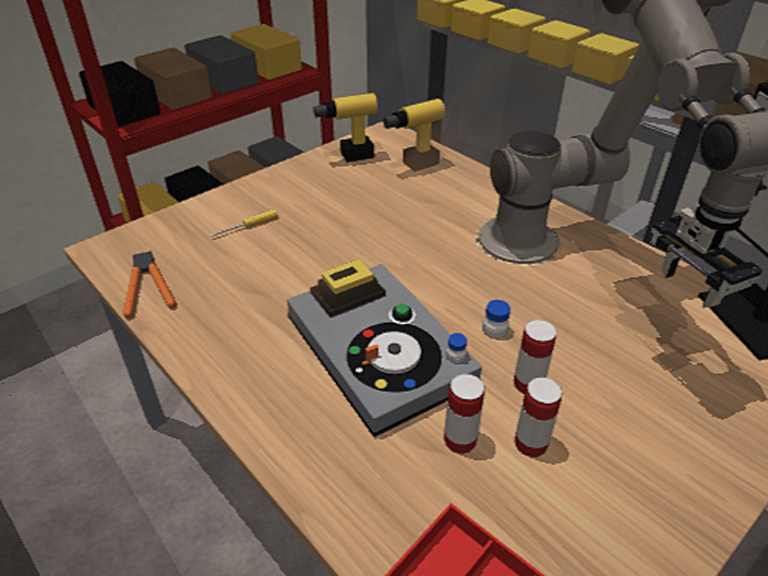

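The top view (1.5x) shows the tester at about (335,255), with yellow at (284,209), blue (267,228), green (332,216), red (340,240), the tab at (307,214) and the button at (337,282). Yellow lies one step anticlockwise (+0.698). An enlarged crop next.

Run:
```python
from h import *
import pickle
c,T=pickle.load(open('top.pkl','rb'))
save(c,'crop.png',(150,112,300,224),5)
```

```text
(no output)
```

View pics/crop.png

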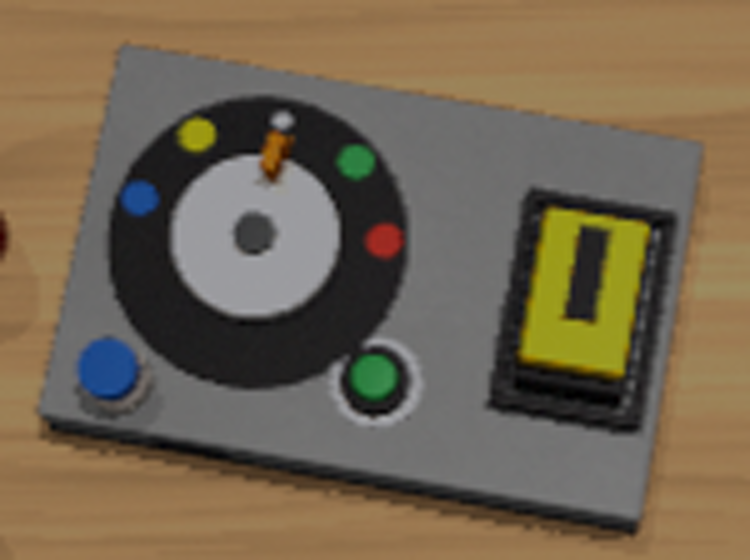

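The crop shows yellow (197,135), blue (139,199), dot (283,120), green (356,162), red (384,241), hub (255,234), button (373,376), jar cap (108,368), and tab top roughly (277,143).

Run:
```python
from h import *
import pickle
c,T=pickle.load(open('top.pkl','rb'))
P=lambda u,v,z:atz(c,T,(u+.5)/5-.5+150,(v+.5)/5-.5+112,z)[:2]
pts=[(197,135,.06),(139,199,.06),(283,120,.06),(356,162,.06),(384,241,.06),(255,234,.084),(373,376,.082)]
W=np.array([P(*p) for p in pts])
A=lambda a:[10+84*np.cos(a),80+84*np.sin(a)]
M=np.array([A(.698),A(1.396),A(0),A(-.698),A(-1.396),[10,80],[-70,-15]])/1e3
m,w=M.mean(0),W.mean(0);U,S,V=np.linalg.svd((W-w).T@(M-m));Q=U@V;t=w-Q@m
yaw=np.arctan2(Q[1,0],Q[0,0]);print('yaw',yaw,'t',t,'det',np.linalg.det(Q));print('res mm',((M@Q.T+t-W)*1e3).round(1))
print('axis',Q@[.01,.08]+t,'btn',Q@[-.07,-.015]+t,'yel',W[0])
ax=Q@[.01,.08]+t;d=P(277,143,.106)-ax;print('tab r',np.hypot(*d),'ang',np.arctan2(d[1],d[0])-yaw)
print('jar',P(108,368,.11),'cans')
for u,v in[(196,220),(148,265),(192,320)]:print(atz(c,T,u/1.5,v/1.5,.16))
np.savez('t.npz',yaw=yaw,t=t)
```

```text
yaw -0.19140756138268578 t [0.56652148 0.05922627] det 0.9999999999999997
res mm [[-0.5 -0.4]
 [-0.1 -0.7]
 [-1.   0.3]
 [-0.5 -0. ]
 [-0.  -0.3]
 [ 1.8  1.3]
 [ 0.2 -0.3]]
axis [0.59155813 0.13586286] btn [0.49494625 0.05781708] yel [0.6654911  0.17700824]
tab r 0.05552906591913303 ang -0.13470390808795862
jar [0.49679601 0.22306062] cans
[0.60971347 0.34104085 0.16      ]
[0.51633248 0.43461913 0.16      ]
[0.40247634 0.34043109 0.16      ]
```

Emit:
move_arm(
  motion=[
    [-1,-0.42,0,0,0,0.5],
    [-1,-0.42,0,0,0,0.5],
    [-1,-0.42,0,0,0,0.5],
    [-1,-0.42,0,0,0,0.5],
    [-1,-0.42,0,0,0,0.5],
    [-1,-0.42,0,0,0,0.5],
    [-1,-0.42,0,0,0,0.5],
    [-1,-0.42,0,0,0,0.5],
    [-1,-0.42,0,0,0,0.5],
    [-1,-0.42,0,0,0,0.5],
  ],
  fingers=-1,
  newtons=10,
)

```text
time: 1.35
tool_pos: [0.2415, 0.4299, 0.2264]
tool_rot: [-3.141, 0.001, 1.264]
contact_force: [-0.2, 0.6, 0.0]
opening: 0.0007
grip_force: 0.0
```

```bash
cat > go.py <<'E'
# usage: go.py x y z yaw -> the shift and turn (tool axes, move units) to reach that tool-down pose
import sys
from h import *
s=robot.observe();x=[float(a) for a in sys.argv[1:]]
M=R.from_euler('xyz',s['tool_rot']);G=R.from_euler('xyz',[np.pi,0,x[3]])
print('t',round(s['time'],2),'pos',s['tool_pos'].round(4),'rot',s['tool_rot'].round(3),'F',s['contact_force'].round(1))
print('shift',(M.inv().apply(np.array(x[:3])-s['tool_pos'])*10).round(3),'turn',((M.inv()*G).as_rotvec()/np.pi).round(3))
E
python3 go.py .624 .098 .226 1.245
```

```text
t 1.35 pos [0.2415 0.4299 0.2264] rot [-3.141e+00  1.000e-03  1.264e+00] F [-0.2  0.6  0. ]
shift [-2.007e+00  4.649e+00  4.000e-03] turn [-0.     0.     0.006]
```

Emit:
move_arm(
  motion=[
    [-0.2,0.5,0,0,0,0],
    [-0.4,0.93,0,0,0,0],
    [-0.4,0.93,0,0,0,0],
  ],
)

```text
time: 1.72
tool_pos: [0.3199, 0.362, 0.2265]
tool_rot: [3.141, 0.001, 1.261]
contact_force: [0.2, 0.5, 0.7]
opening: 0.0001
grip_force: 0.0
```

Emit:
move_arm(
  motion=[
    [-0.2,0.5,0,0,0,0],
    [-0.4,0.93,0,0,0,0],
    [-0.4,0.93,0,0,0,0],
  ],
)

```text
time: 2.1
tool_pos: [0.3959, 0.2964, 0.2265]
tool_rot: [-3.142, 0.0, 1.261]
contact_force: [0.1, 0.0, -0.3]
opening: 0.0007
grip_force: 0.0
```

Emit:
move_arm(
  motion=[
    [-0.2,0.5,0,0,0,0],
    [-0.4,0.93,0,0,0,0],
    [-0.4,0.93,0,0,0,0],
  ],
)

```text
time: 2.48
tool_pos: [0.472, 0.2307, 0.2263]
tool_rot: [-3.141, 0.0, 1.261]
contact_force: [0.0, 0.1, -0.3]
opening: 0.0001
grip_force: 0.0
```

Emit:
move_arm(
  motion=[
    [-0.2,0.5,0,0,0,0],
    [-0.4,0.93,0,0,0,0],
    [-0.4,0.93,0,0,0,0],
    [-0.4,0.93,0,0,0,0],
  ],
)

```text
time: 2.98
tool_pos: [0.5463, 0.1666, 0.2265]
tool_rot: [-3.14, -0.0, 1.265]
contact_force: [-0.3, -0.1, 0.1]
opening: 0.0003
grip_force: 0.0
```

```bash
python3 go.py .624 .098 .15 1.245
python3 - <<'E'
from h import *
c,T=cam('wrist');save(c,'w1.png');
import pickle;pickle.dump((c,T),open('w1.pkl','wb'))
E
```

```text
t 2.98 pos [0.5463 0.1666 0.2265] rot [-3.14  -0.     1.265] F [-0.3 -0.1  0.1]
shift [-0.42   0.949  0.763] turn [-0.001 -0.     0.006]
```

View pics/w1.png

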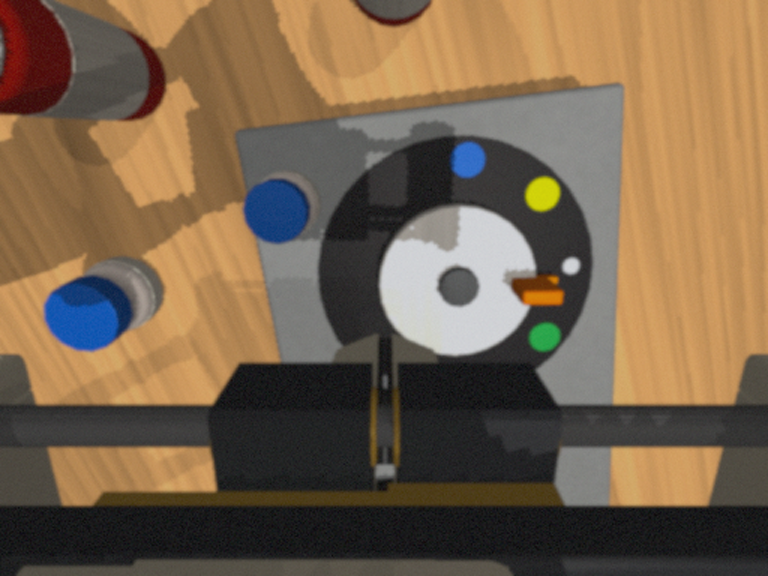

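The wrist view shows the tab top at (544,298), yellow (543,194), the dot (571,266), blue (468,160), green (545,337) and the hub (459,286).

```bash
cat > ang.py <<'E'
# marks & tab in 1.5x wrist picture -> axis from marks, tab angle
from h import *
def ana(c,T,marks,tab,yaw=None):
    P=lambda u,v,z:atz(c,T,(u+.5)/1.5-.5,(v+.5)/1.5-.5,z)[:2]
    W=np.array([P(u,v,.06) for a,u,v in marks]);M=np.array([[.01+.084*np.cos(a),.08+.084*np.sin(a)] for a,u,v in marks])
    m,w=M.mean(0),W.mean(0);U,S,V=np.linalg.svd((W-w).T@(M-m));Q=U@V;t=w-Q@m
    yaw=np.arctan2(Q[1,0],Q[0,0]);ax=Q@[.01,.08]+t
    print('yaw',yaw,'axis',ax,'res',((M@Q.T+t-W)*1e3).round(1).tolist(),'btn',Q@[-.07,-.015]+t)
    d=P(*tab,.106)-ax;print('tab r',np.hypot(*d),'world ang',np.arctan2(d[1],d[0]),'sel',np.arctan2(d[1],d[0])-yaw)
E
python3 - <<'E'
from ang import *
import pickle
c,T=pickle.load(open('w1.pkl','rb'))
ana(c,T,[(.698,543,194),(0,571,266),(1.396,468,160),(-.698,545,337)],(544,298))
E
```

```text
yaw -0.19032847498991332 axis [0.58965445 0.13189862] res [[-0.1, -0.1], [0.2, 0.0], [0.0, -0.1], [-0.1, 0.1]] btn [0.49312684 0.05374863]
tab r 0.04963518429992914 world ang -0.27396664932024667 sel -0.08363817433033335
```

Emit:
move_arm(
  motion=[
    [-0.22,0.47,0.2,0,0,0],
    [-0.44,0.94,0.7,0,0,0],
    [-0.44,0.94,0.76,0,0,0],
    [-0.44,0.94,0.76,0,0,0],
  ],
)

```text
time: 3.52
tool_pos: [0.6227, 0.0957, 0.15]
tool_rot: [-3.139, 0.0, 1.264]
contact_force: [-0.8, 0.0, -0.1]
opening: 0.0001
grip_force: 0.0
```

```bash
python3 go.py .623 .096 .09 1.29;python3 - <<'E'
from h import *
c,T=cam('top');save(c,'t2.png',(150,112,300,224),5)
E
```

```text
t 3.52 pos [0.6227 0.0957 0.15  ] rot [-3.139  0.     1.264] F [-0.8  0.  -0.1]
shift [0.004 0.003 0.6  ] turn [-0.001  0.    -0.008]
```

View pics/t2.png

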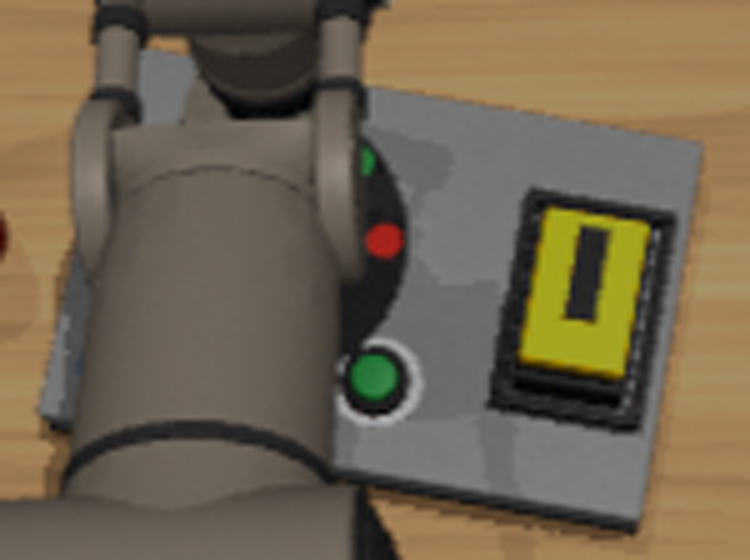

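The arm hides the selector in this view, but the button, pack and red mark are clear. Lowering, then working out the arc.

Emit:
move_arm(
  motion=[
    [0,0,0.3,0,0,-0.008],
    [0,0,0.6,0,0,-0.008],
    [0,0,0.6,0,0,-0.008],
    [0,0,0.6,0,0,-0.008],
  ],
)

```text
time: 4.08
tool_pos: [0.6247, 0.0954, 0.0931]
tool_rot: [3.138, -0.001, 1.289]
contact_force: [0.8, -0.6, 0.2]
opening: 0.0007
grip_force: 0.0
```

```bash
cat > arc.py <<'E'
# rows pushing the tab along its arc to selector world angles th0..th1
import sys
from h import *
s=robot.observe();M=R.from_euler('xyz',s['tool_rot']);ax=np.array([.590,.133])
print(s['tool_pos'].round(4),s['tool_rot'].round(3),s['contact_force'].round(1))
a,b,n=float(sys.argv[1]),float(sys.argv[2]),int(sys.argv[3])
for th in np.linspace(a,b,n):
    r=np.array([np.cos(th),np.sin(th)]);t=np.array([-r[1],r[0]])
    p=np.r_[ax+.05*r-.0145*t,.09]
    print(round(th,3),(M.inv().apply(p-s['tool_pos'])*10).round(2),((M.inv()*R.from_euler('xyz',[np.pi,0,th+np.pi/2])).as_rotvec()/np.pi).round(3))
E
python3 arc.py -.4 .45 11
```

```text
[0.6247 0.0954 0.0931] [ 3.138e+00 -1.000e-03  1.289e+00] [ 0.8 -0.6  0.2]
-0.4 [0.06 0.04 0.03] [ 0.001 -0.     0.038]
-0.315 [0.1  0.06 0.03] [ 0.001 -0.     0.011]
-0.23 [0.15 0.07 0.03] [ 0.001 -0.    -0.016]
-0.145 [0.19 0.08 0.03] [ 0.001 -0.    -0.043]
-0.06 [0.23 0.08 0.03] [ 0.001 -0.    -0.071]
0.025 [0.28 0.08 0.03] [ 0.001 -0.    -0.098]
0.11 [0.32 0.08 0.03] [ 0.001 -0.    -0.125]
0.195 [0.36 0.07 0.03] [ 0.001 -0.    -0.152]
0.28 [0.41 0.06 0.03] [ 0.001 -0.    -0.179]
0.365 [0.45 0.05 0.03] [ 0.001 -0.    -0.206]
0.45 [0.49 0.03 0.03] [ 0.001 -0.    -0.233]
```

Emit:
move_arm(
  motion=[
    [0.06,0.04,0,0,0,0.0],
    [0.1,0.06,0,0,0,0.0],
    [0.15,0.07,0,0,0,-0.016],
    [0.19,0.08,0,0,0,-0.043],
    [0.23,0.08,0,0,0,-0.07],
    [0.28,0.08,0,0,0,-0.098],
    [0.32,0.08,0,0,0,-0.125],
    [0.36,0.07,0,0,0,-0.152],
    [0.41,0.06,0,0,0,-0.18],
    [0.45,0.05,0,0,0,-0.206],
    [0.47,0.04,0,0,0,-0.218],
    [0.47,0.04,0,0,0,-0.218],
  ],
)

```text
time: 5.58
tool_pos: [0.6412, 0.1386, 0.091]
tool_rot: [3.141, 0.0, 1.972]
contact_force: [1.1, -1.1, 0.8]
opening: 0.001
grip_force: 0.3
```

```bash
python3 arc.py .4 .6 5
python3 - <<'E'
from h import *
c,T=cam('wrist');save(c,'w2.png')
import pickle;pickle.dump((c,T),open('w2.pkl','wb'))
E
```

```text
[0.6412 0.1386 0.091 ] [3.141 0.    1.972] [ 1.1 -1.1  0.8]
0.4 [0.   0.01 0.01] [0. 0. 0.]
0.45 [0.03 0.01 0.01] [ 0.     0.    -0.015]
0.5 [0.05 0.02 0.01] [ 0.     0.    -0.031]
0.55 [0.08 0.02 0.01] [ 0.     0.    -0.047]
0.6 [0.1  0.03 0.01] [ 0.     0.    -0.063]
```

View pics/w2.png

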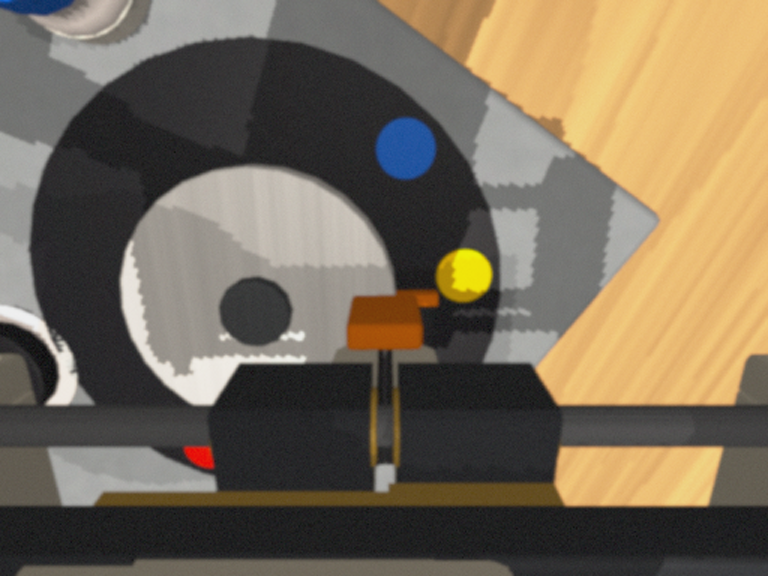

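The tab rests flush on the fingers. The nose tip is at (438,298), yellow (464,275), blue (406,148) and the hub (256,312), so the selector is a little short of yellow.

Run:
```python
from h import *
import pickle
c,T=pickle.load(open('w2.pkl','rb'))
P=lambda u,v,z:atz(c,T,(u+.5)/1.5-.5,(v+.5)/1.5-.5,z)[:2]
h=P(256,312,.084);y=P(464,275,.06);b=P(406,148,.06)
an=lambda d:np.arctan2(d[1],d[0])
print('hub',h,'yel r',np.hypot(*(y-h)),an(y-h),'blue r',np.hypot(*(b-h)),an(b-h))
for z in(.064,.07,.076):
    n=P(438,298,z);print(z,np.hypot(*(n-h)),an(n-h))
```

```text
hub [0.59003781 0.1347302 ] yel r 0.0824503808722128 0.48984852251190425 blue r 0.08191115036587449 1.2040155834774093
0.064 0.07102781775394072 0.37898966283385893
0.07 0.07027521518381592 0.4094184043030682
0.076 0.06958905291171621 0.4404764651975731
```

Emit:
move_arm(
  motion=[
    [0.03,0.01,0,0,0,-0.015],
    [0.05,0.02,0,0,0,-0.032],
    [0.05,0.02,0,0,0,-0.032],
    [0.05,0.02,0,0,0,-0.032],
    [0.05,0.02,0,0,0,-0.032],
    [0.05,0.02,0,0,0,-0.032],
  ],
)

```text
time: 6.38
tool_pos: [0.6407, 0.1438, 0.0907]
tool_rot: [3.142, -0.0, 2.073]
contact_force: [0.5, -0.1, -0.5]
opening: 0.0003
grip_force: 0.1
```

Run:
```python
from h import *
c,T=cam('wrist');save(c,'w3.png')
import pickle;pickle.dump((c,T),open('w3.pkl','wb'))
```

```text
(no output)
```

View pics/w3.png

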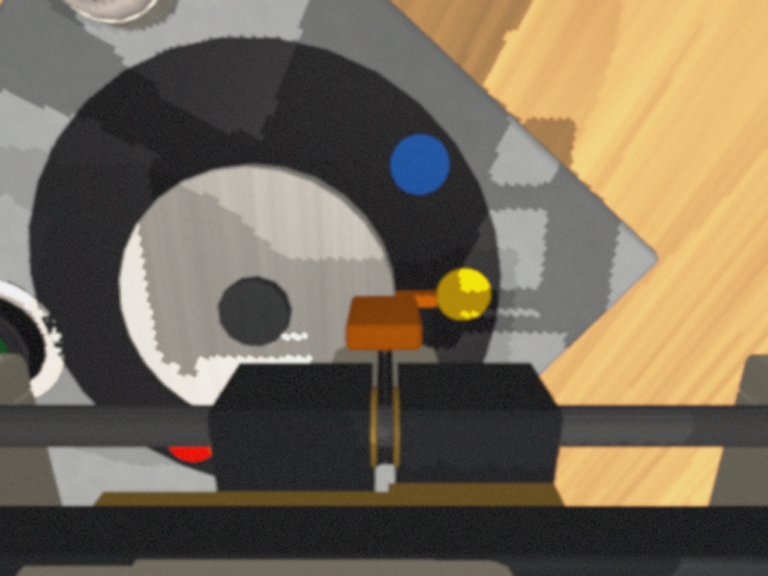

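The nose now points at yellow: tip (438,299), yellow centre (464,294), about 1–2 mm off. Backing off and going to the button.

Emit:
move_arm(
  motion=[
    [-0.1,0,0,0,0,0],
    [-0.2,0,0,0,0,0],
    [-0.2,0,-0.3,0,0,0],
    [-0.2,0,-0.5,0,0,0],
    [-0.2,0,-0.5,0,0,0],
  ],
)

```text
time: 7.05
tool_pos: [0.6517, 0.1257, 0.1425]
tool_rot: [3.138, 0.002, 2.073]
contact_force: [-0.2, 0.2, 0.1]
opening: 0.0004
grip_force: 0.0
```

```bash
python3 go.py .494 .0555 .14 2.073
```

```text
t 7.05 pos [0.6517 0.1257 0.1425] rot [3.138e+00 2.000e-03 2.073e+00] F [-0.2  0.2  0.1]
shift [ 0.144 -1.721  0.018] turn [ 0.001  0.001 -0.   ]
```

Emit:
move_arm(
  motion=[
    [0.04,-0.45,0,0,0,0],
    [0.07,-0.86,-0.3,0,0,0],
    [0.07,-0.86,-0.6,0,0,0],
    [0.07,-0.86,-0.6,0,0,0],
  ],
)

```text
time: 7.55
tool_pos: [0.5725, 0.0906, 0.2024]
tool_rot: [3.138, 0.002, 2.073]
contact_force: [0.3, -0.1, 0.3]
opening: 0.0006
grip_force: 0.0
```

```bash
python3 go.py .494 .0555 .11 2.073
python3 - <<'E'
from h import *
c,T=cam('wrist');save(c,'w4.png')
import pickle;pickle.dump((c,T),open('w4.pkl','wb'))
E
```

```text
t 7.55 pos [0.5725 0.0906 0.2024] rot [3.138e+00 2.000e-03 2.073e+00] F [ 0.3 -0.1  0.3]
shift [ 0.072 -0.86   0.92 ] turn [ 0.001  0.001 -0.   ]
```

View pics/w4.png

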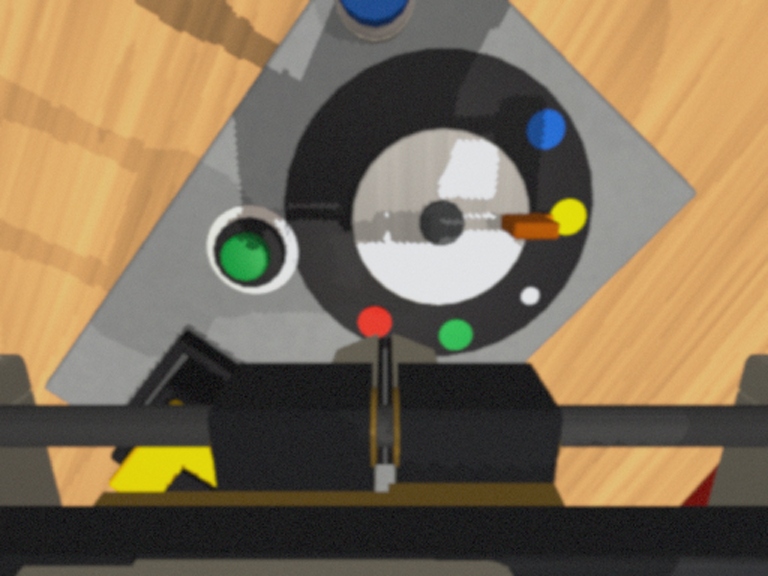

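The view shows tab top (534,231), yellow (569,216), blue (546,129), red (375,322), green (456,334), dot (530,296), button (244,257), and the hub (441,222).

Run:
```python
from ang import *
import pickle
c,T=pickle.load(open('w4.pkl','rb'))
ana(c,T,[(.698,569,216),(0,530,296),(1.396,546,129),(-.698,456,334),(-1.396,375,322)],(534,231))
print(atz(c,T,244/1.5-.17,257/1.5-.17,.082))
```

```text
yaw -0.19042698603168176 axis [0.58976566 0.13265932] res [[-0.3, -0.5], [-0.0, 0.6], [0.2, -0.0], [0.1, -0.3], [0.0, 0.2]] btn [0.49323036 0.05451884]
tab r 0.04753424518669935 world ang 0.5109416083541094 sel 0.7013685943857911
[0.49310834 0.05609749 0.082     ]
```

Selector at 0.701 (target 0.698). Button at (0.4935, 0.0555).

Emit:
move_arm(
  motion=[
    [0.04,-0.45,0,0,0,0],
    [0.07,-0.86,0.3,0,0,0],
    [0.07,-0.86,0.7,0,0,0],
    [0.07,-0.86,1.0,0,0,0],
    [0.07,-0.86,1.0,0,0,0],
    [0.07,-0.86,1.0,0,0,0],
  ],
)

```text
time: 8.35
tool_pos: [0.4933, 0.0557, 0.1008]
tool_rot: [-3.142, -0.0, 2.074]
contact_force: [0.6, 0.8, 0.4]
opening: 0.0002
grip_force: 0.0
```

```bash
python3 go.py .4935 .0555 .0755 2.073
```

```text
t 8.35 pos [0.4933 0.0557 0.1008] rot [-3.142 -0.     2.074] F [0.6 0.8 0.4]
shift [-0.003  0.001  0.253] turn [-0. -0.  0.]
```

Emit:
move_arm(
  motion=[
    [0,0,0.14,0,0,0],
    [0,0,0.2,0,0,0],
    [0,0,0.24,0,0,0],
    [0,0,0.26,0,0,0],
    [0,0,0.26,0,0,0],
    [0,0,0.26,0,0,0],
  ],
)

```text
time: 9.1
tool_pos: [0.493, 0.0558, 0.0761]
tool_rot: [3.141, 0.001, 2.074]
contact_force: [-3.6, -0.1, 13.6]
opening: 0.0004
grip_force: 6.9
```

13.6 N at z = 76 mm: fully down. Retracting.

Emit:
move_arm(
  motion=[
    [0,0,-0.1,0,0,0],
    [0,0,-0.4,0,0,0],
    [0,0,-0.8,0,0,0],
    [0,0,-1,0,0,0],
    [0,0,-1,0,0,0],
    [0,0,-1,0,0,0],
  ],
)

```text
time: 9.85
tool_pos: [0.4923, 0.0557, 0.1737]
tool_rot: [-3.14, -0.001, 2.074]
contact_force: [-0.3, 0.4, -0.6]
opening: 0.0005
grip_force: 0.0
```

Run:
```python
from h import *
s=robot.observe();print(s['tool_pos'],s['contact_force'])
c,T=cam('scene');save(c,'s2.png')
```

```text
[0.49231268 0.05573011 0.17374016] [-0.29278819  0.43078859 -0.55994263]
```

View pics/s2.png

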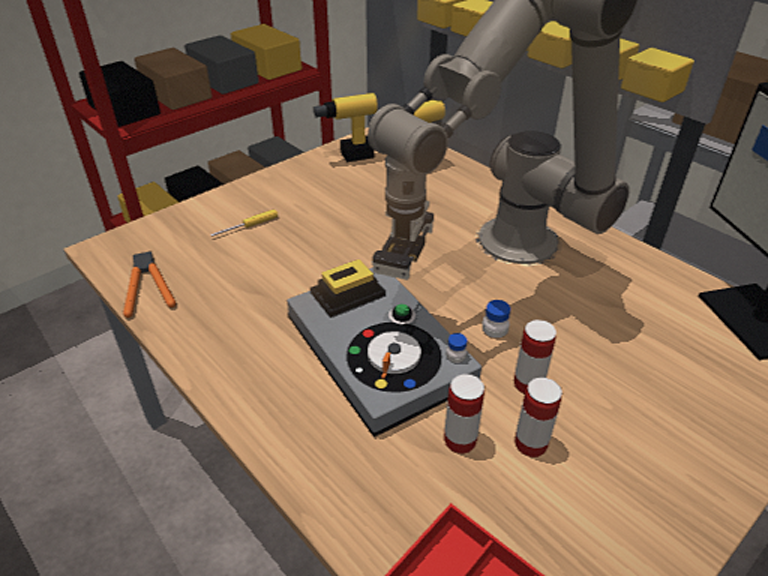

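The selector points at yellow (381,383), the button (402,312) is up, and the pack, jar, cans and screwdriver are where they were. The robot is clear of everything.

```bash
python3 -c "
from cell import robot
print(robot.hand_in())"
```

```text
the job is handed in; nothing more can be done
None
```

The job is handed in: I turned the selector to the yellow mark (measured 0.701 rad, target 0.698), then pressed the start button fully down and released it. The last picture shows nothing else moved, though the hand-in returned no verdict.

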